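# Stand the toppled oil tin up and push it back beside the carton

## Task

The oil tin has toppled and leans on the low black carton. Stand it back on its base by pushing it with the fingertips, then push it along the bench, still standing, until its narrow side is flat against the long side of the large brown carton. Do not lift anything, do not let the tin fall over, and leave the cartons and everything else where they stand.

Things in the scene. Friction and masses are not known exactly. Their poses are not given: they have to be found in the camera images.
- tin: Drab rectangular oil tin with a dark screw cap and wire handle on top, 0.2 kg. Body x -22 to 24 (thin way), y -38 to 38 (broad way), z 0 to 98 mm; cap at y -16, up to z 108 mm. Origin: centre of the underside; z points to the cap. It starts leaning about 0.68 rad toward its -x side (roughly toward the robot) on the black carton's upper edge. Pushed low (under 25 mm) when upright it slides; pushed high it topples.
- tin_brow (a point): Middle of the upper edge of the tin's broad -x face (tin x -22, y 0, z 98 mm). At the start it overhangs the black carton at a height of about 77 mm; axes as the tin's. Pushed from there away from the carton, the tin rights itself once its lean is under about 0.44 rad.
- tin_foot (a point): Middle of the lower edge of the same face (tin x -22, y 0, z 0 mm), on which the leaning tin stands and about which it turns; axes as the tin's.
- black_carton: Low black parts carton under the leaning tin, 66 (x) x 80 (y) x 30 mm (z), loose, 0.5 kg. Origin: centre of the underside. Its +x face looks at the tin's foot, which stands about 23 mm from it.
- large_carton: Large brown cardboard carton lying on the bench, 74 (x) x 151 (y) x 75 mm (z), loose, 0.9 kg. Origin: centre of the underside. It lies about 0.17 m to the left or to the right of the tin (this varies), one of its long sides (its +x or -x face) looking squarely, within a few degrees, at a narrow side (+y or -y face) of the tin; the free gap is about 95 mm.
- small_carton: Small brown carton, 61 (x) x 75 (y) x 45 mm (z), loose; lies about 0.17 m from the tin on the other side than the large carton. Origin: centre of the underside. To be left alone.
- spray_can: Tall dark aerosol can with a white cap, diameter 51 mm, 200 mm high, standing behind the tin. Origin: centre of the underside. To be left alone.
- gear: Grey steel pinion lying flat, diameter 56 mm, 28 mm high, on the robot's side of the work, to the left of the black carton. Origin: centre of the underside. To be left alone.
- bearing: Grey ball bearing lying flat, diameter 52 mm, 15 mm high, on the robot's side of the work, to the right of the black carton. Origin: centre of the underside. To be left alone.
Things that resemble listed ones, but are neither listed nor needed, are in the scene too. Leave any blue, orange or pink look-alike of the tin alone.

How it is judged:
By the outcome, as a careful person would: the job done as asked, in the order asked, and still so for the second after the job is handed in, with the robot touching nothing.
It also fails if it takes over 51 s, if anything falls off the work surface, if the arm or the gripper's body presses on something with over 40 N, if the wrist force passes 120 N, or if a joint passes its speed limit or range.

## Robot

A 7-joint arm with a two-finger parallel gripper is mounted at the origin on a cart in front of the work surface, level with it; the furniture and walls round the work are solid. World frame = base frame: x ahead of the robot, y to its left, z up, the work surface at z = 0. Lengths are in m, angles in rad, forces in N, time in s.
With the tool pointing down it reaches from about 0.425 to 0.95 m from the base axis. Payload 4.7 kg.
Tool frame: the origin (TCP) lies between the finger pads; the fingertips stand 25 mm ahead of it and the grasp point (between the pads) lies 6 mm ahead of it; z points along the fingers, y is the line along which they close (so a half turn about z gives the same grasp; the last joint's range is limited). The gripper opens to 85 mm and grips with 20 to 120 N. Pads are 22 mm wide; open, the fingers measure 114 mm over their backs; the gripper's body (76 mm by 85 mm) begins 54 mm behind the grasp point. The pads swing forward as they close: fully open they stand 13 mm farther back than shut.
Start: joints at [-1.352, 0.469, -0.049, 1.532, 0.024, 1.141, -0.082], TCP at [0.166, 0.654, 0.256] pointing down, gripper open.
Joint ranges: [-2.59, 2.59], [-0.33, 1.99], [-1.39, 1.29], [0.1, 2.45], [-1.04, 4.18], [0.21, 1.99], [-2.66, 2.66]. Speed limits (rad/s): [2.57, 2.57, 3.14, 3.14, 3.14, 3.14, 3.14].

## Interface

Orientations are given as a 3x3 rotation matrix whose columns are the frame's x, y, z axes.
In Python, from rig import * gives the robot as it stands. Calls block until the motion is done:
- movep(position, orientation): joint-space move of the TCP to a pose.
- move_l(position, attitude=None, feed=0.15, until_force=None): straight line of the TCP; attitude=None keeps the orientation; feed is the mean speed in m/s. With until_force (N) it stops when the force on the tool has changed by that much, and returns True; else False.
- move_joints(angles): joint-space move.
- command_gripper(opening, newtons=None): finger opening in m; newtons is the grip in N (None keeps the last); returns when the fingers have stopped.
- sleep(seconds).
- inverse_kinematics(position, orientation): joint angles nearest the present ones, or None.
- sense(): the state.
- camera(name): name is "scene" or "top" or "wrist"; returns (picture, depth): 480x640x3 uint8, red, green, blue; 480x640 float32, m along the optical axis (not along the pixel's ray), 0 where there is no reading.
- camera_params(name): a dict with "K" (3x3 intrinsics, pixels), "position" and "rotation" of the camera in the world; the wrist camera has in their place "tool_from_camera" (4x4, takes a point from camera to tool coordinates, whose origin is the TCP and whose axes are the flange's). Camera axes: x right, y down, z forward; pixel columns grow to the right and rows downward; lengths in m; the calibration is good to about 2 mm. A picture is of the moment at which its call begins: read the wrist's pose just before it. camera_params takes no time and is no camera call.
A pose or a line that the arm cannot do raises Unreachable and nothing moves.
- finish_job(): hands the job in; it is judged then, once.
The state is a dict: "time_s": time; "joint_pos": joint angles; "qd": joint speeds; "joint_efforts": joint torques, N m; "position": TCP position; "tcp_rot": TCP orientation; "wrist_force": force on the tool from outside, world axes, zero at the start; "ft_torque": the same for the moment, N m; "finger_gap": finger opening in m; "gripper_force": force on a finger pad.
Only numpy, scipy, OpenCV 4.12 (cv2) and the standard library are available. Lean on these libraries where they do the work, as an engineer would, in place of code of your own. Each camera call takes 0.05 s, during which the arm holds its last target. There are 200 camera calls.

## Working session

There is one attempt and no reset: what is moved stays moved. The work goes in short steps, each a Python script; the robot and the scene stay as the last script left them, time stands still between calls to the robot, and variables do not carry over. Pictures are saved under pics/ and viewed, at most 10 in all, crops included, and the job is handed in when it is done.

```bash
mkdir -p pics
python3 - <<'E'
from rig import *
import cv2,numpy as np
for n in ("top","scene"):
    im,d=camera(n); np.savez(f"{n}.npz",im=im,d=d); cv2.imwrite(f"pics/{n}0.png",im[:,:,::-1])
    p=camera_params(n); print(n,p)
print(sense()["time_s"],sense()["position"])
E
```

```text
top {'K': array([[587.61603454,   0.        , 317.46465113],
       [  0.        , 587.61603454, 235.8008586 ],
       [  0.        ,   0.        ,   1.        ]]), 'position': array([ 0.14808821, -0.04752511,  1.7788726 ]), 'rotation': array([[ 0.01470115, -0.97929579,  0.20190005],
       [-0.99987306, -0.01315759,  0.00898519],
       [-0.00614264, -0.20200652, -0.97936491]])}
scene {'K': array([[473.61786719,   0.        , 312.55008959],
       [  0.        , 473.61786719, 239.10858819],
       [  0.        ,   0.        ,   1.        ]]), 'position': array([-0.20663966, -0.57509861,  0.75601816]), 'rotation': array([[ 0.59330677, -0.48502163,  0.6424493 ],
       [-0.80494046, -0.34992202,  0.47919249],
       [-0.00761157, -0.80144158, -0.59802463]])}
0.1 [0.16546906 0.65391567 0.25536425]
```

View pics/top0.png

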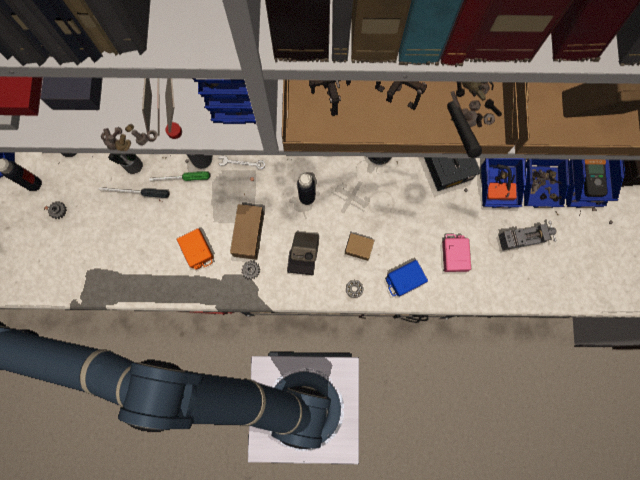

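View pics/scene0.png

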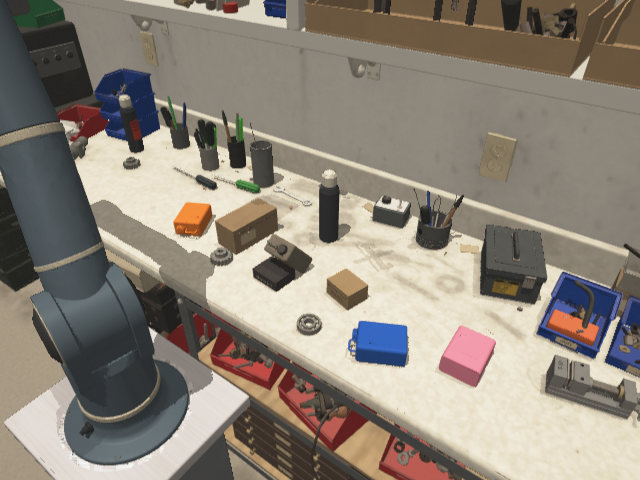

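The top view shows the large carton at (247,231), left of the tin (303,248) on the black carton. The small carton is at (360,245), the spray can at (307,188), the gear at (251,269) and the bearing at (354,288). Next I'll turn these into positions using depth and colour.

```bash
cat > h.py <<'E'
import numpy as np,cv2
def cloud(im,d,K,pos,R):
    v,u=np.mgrid[:d.shape[0],:d.shape[1]]
    c=np.stack([(u-K[0,2])/K[0,0]*d,(v-K[1,2])/K[1,1]*d,d],-1)
    P=c@R.T+pos; P[d<=0]=np.nan
    return P
def rect(xy):
    (c,s,a)=cv2.minAreaRect((xy*1000).astype(np.float32)); return np.round(c,1),np.round(s,1),round(a,1)
E
python3 - <<'E'
from h import *
from rig import camera_params
Ps=[];Cs=[]
for n in("top","scene"):
    z=np.load(n+".npz");p=camera_params(n);P=cloud(z["im"],z["d"],p["K"],p["position"],p["rotation"])
    Ps.append(P.reshape(-1,3));Cs.append(z["im"].reshape(-1,3))
    if n=="top":
        for nm,(u,v) in dict(large=(247,231),tin=(303,248),small=(360,245),can=(307,188),gear=(251,269),bear=(354,288),orange=(195,248),blue=(406,278)).items(): print(nm,np.round(P[v,u],3), z["im"][v,u])
    def sel(b,z0,z1):
        x0,x1,y0,y1=b
        Q=P.reshape(-1,3);return Q[(Q[:,0]>x0)&(Q[:,0]<x1)&(Q[:,1]>y0)&(Q[:,1]<y1)&(Q[:,2]>z0)&(Q[:,2]<z1)]
    np.save(n+"_P.npy",P)
    for nm,cuv,h,r in(("large",(247,231),.075,.09),("small",(360,245),.045,.06),("gear",(251,269),.028,.04),("bear",(354,288),.015,.04)):
        if n=="top": c=P[cuv[1],cuv[0]]; globals().setdefault('C',{})[nm]=c
        c=C[nm]; q=sel((c[0]-r,c[0]+r,c[1]-r,c[1]+r),h-.008,h+.008); print(n,nm,len(q),rect(q[:,:2]),np.median(q[:,2]))
    c=P[248,303] if n=="top" else c0; c0=c
    q=sel((c[0]-.1,c[0]+.07,c[1]-.065,c[1]+.065),.02,.13); print("tinregion",len(q),q.min(0),q.max(0))
    # slices
    for k in range(-80,80,10):
        s=q[(q[:,0]-c[0]>k/1000)&(q[:,0]-c[0]<=(k+10)/1000)]
        if len(s): print(round(c[0]+k/1000+.005,3),len(s),"y",s[:,1].min().round(3),s[:,1].max().round(3),"z",s[:,2].min().round(3),np.median(s[:,2]).round(3),s[:,2].max().round(3))
im=np.load("top.npz")["im"][170:310,200:420];cv2.imwrite("pics/c.png",cv2.resize(im[:,:,::-1],None,fx=3.6,fy=3.6))
im=np.load("scene.npz")["im"][200:320,200:380];
E
```

```text
large [0.51  0.177 0.078] [139 107  74]
tin [0.458 0.01  0.096] [113  97  81]
small [ 0.479 -0.16   0.045] [149 116  78]
can [ 0.62  -0.001  0.163] [42 37 38]
gear [ 0.409  0.171 -0.001] [164 150 138]
bear [ 0.355 -0.145 -0.002] [221 209 191]
orange [0.463 0.335 0.048] [227 108  33]
blue [ 0.38  -0.295  0.054] [ 20  68 171]
top large 1166 (array([516.6, 181.6]), array([ 75.9, 151.4]), 83.3) 0.07612459274579264
top small 468 (array([ 478.5, -158.1]), array([74.8, 61.8]), 73.8) 0.04601560048402453
top gear 116 (array([417.3, 171.2]), array([75.3, 53.5]), 18.7) 0.026603910748383863
top bear 207 (array([ 355.9, -144. ]), array([78.3, 75.8]), 89.6) 0.013678802162281123
tinregion 1070 [ 0.39268516 -0.03359253  0.02012191] [0.52030672 0.05888914 0.11296789]
0.393 28 y -0.02 0.035 z 0.02 0.03 0.037
0.403 85 y -0.02 0.059 z 0.02 0.031 0.04
0.413 90 y -0.02 0.059 z 0.022 0.032 0.042
0.423 118 y -0.026 0.056 z 0.025 0.033 0.101
0.433 149 y -0.029 0.057 z 0.022 0.082 0.113
0.443 100 y -0.029 0.054 z 0.025 0.093 0.11
0.453 103 y -0.029 0.054 z 0.028 0.099 0.111
0.463 82 y -0.031 0.054 z 0.03 0.09
[... 578 characters left out ...]
50.9, 49.5]), 38.9) 0.01199762443627772
tinregion 1585 [ 0.38942244 -0.03989321  0.02001803] [0.51052316 0.05616452 0.10226679]
0.393 104 y -0.024 0.054 z 0.02 0.026 0.031
0.403 107 y -0.025 0.056 z 0.02 0.027 0.032
0.413 101 y -0.026 0.056 z 0.021 0.028 0.032
0.423 223 y -0.03 0.056 z 0.023 0.073 0.101
0.433 300 y -0.034 0.055 z 0.021 0.08 0.102
0.443 260 y -0.035 0.053 z 0.022 0.066 0.101
0.453 267 y -0.035 0.051 z 0.024 0.07 0.102
0.463 78 y -0.036 0.051 z 0.021 0.057 0.1
0.473 57 y -0.038 -0.029 z 0.02 0.048 0.083
0.483 41 y -0.039 -0.031 z 0.021 0.042 0.069
0.493 30 y -0.039 -0.029 z 0.021 0.037 0.055
0.503 16 y -0.04 -0.034 z 0.022 0.03 0.038
0.513 1 y -0.035 -0.035 z 0.029 0.029 0.029
```

View pics/c.png

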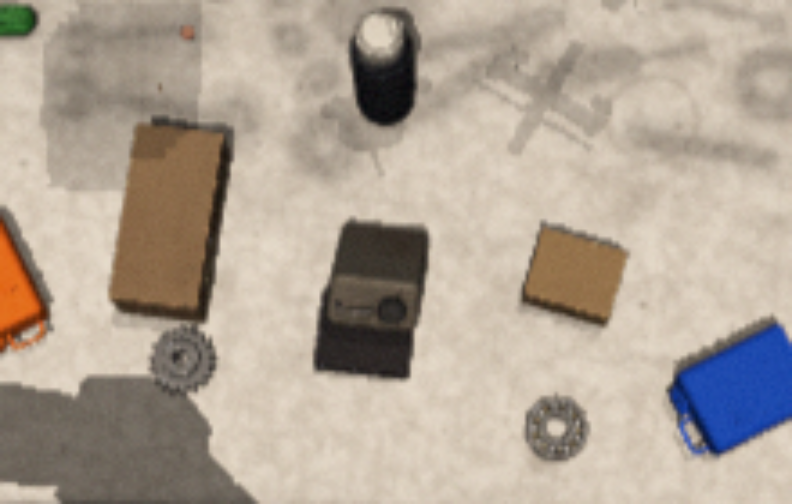

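The crop shows the tin leaning squarely on the black carton. The carton, tin and large carton all share a yaw of about -7°. Next I'll get the brow position and check reach.

```bash
cat >> h.py <<'E'
from scipy.spatial.transform import Rotation as Ro
YAW=-np.deg2rad(6.7)
def att(push_yaw,tilt,spin=0):
    """tool z tilted by `tilt` so tips lead along push direction; tool x along push at spin 0"""
    p=np.array([np.cos(push_yaw),np.sin(push_yaw),0]); up=np.array([0,0,1.])
    z=np.sin(tilt)*p-np.cos(tilt)*up; x=np.cos(tilt)*p+np.sin(tilt)*up
    R=np.column_stack([x,np.cross(z,x),z])
    return R@Ro.from_euler('z',spin).as_matrix()
E
python3 - <<'E'
from h import *
from rig import *
for n in("top","scene"):
    P=np.load(n+"_P.npy").reshape(-1,3)
    q=P[(abs(P[:,1]-.01)<.07)&(P[:,0]>.39)&(P[:,0]<.54)&(P[:,2]>.058)&(P[:,2]<.13)]
    print(n,"brow pct x",np.percentile(q[:,0],[0,1,3,6]).round(4),"at ymid", [np.round(q[abs(q[:,1]-y)<.01][:,0].min(),4) for y in(-.015,.01,.03)])
    s=q[q[:,0]<.45]; print("y range near brow",np.percentile(s[:,1],[1,99]).round(4))
    f=P[(P[:,0]>.478)&(P[:,0]<.508)&(P[:,1]>-.03)&(P[:,1]<.035)&(P[:,2]>.045)&(P[:,2]<.1)]
    if len(f)>50:
        c=f.mean(0);nrm=np.linalg.svd(f-c)[2][2];nrm*=np.sign(nrm[2]);print("face",c,nrm,"yaw",np.degrees(np.arctan2(nrm[1],nrm[0])),"lean",np.arctan2(nrm[2],np.hypot(*nrm[:2])))
for tilt in(0,-10,-20,10):
  for spin in(0,90,-90,180):
    R=att(YAW,np.deg2rad(tilt),np.deg2rad(spin)); o=[]
    for x in(.39,.40,.41,.43,.45):
        tip=np.array([x,.012,.06]); o.append(inverse_kinematics(tip-R[:,2]*.025,R) is not None)
    print(tilt,spin,o)
for tilt in(28,):
  for spin in(0,180):
    R=att(YAW+np.pi/2,np.deg2rad(tilt),np.deg2rad(spin))
    print("push",spin,[None if (j:=inverse_kinematics(np.array([.505,y,z])-R[:,2]*.025,R)) is None else np.round(j,2) for y,z in((-.06,.15),(-.06,.012),(.06,.012))])
E
```

```text
top brow pct x [0.4225 0.4251 0.4265 0.4286] at ymid [np.float64(0.4225), np.float64(0.4236), np.float64(0.428)]
y range near brow [-0.0285  0.0445]
face [0.49203247 0.00393415 0.06491435] [ 0.78979812 -0.06388025  0.61003134] yaw -4.624116652277594 lean 0.6561001464158245
scene brow pct x [0.419  0.4214 0.4227 0.4236] at ymid [np.float64(0.4199), np.float64(0.4231), np.float64(0.4246)]
y range near brow [-0.0331  0.0395]
0 0 [True, True, True, True, True]
0 90 [True, True, True, True, True]
0 -90 [True, True, True, True, True]
0 180 [True, True, True, True, True]
-10 0 [True, True, True, True, True]
-10 90 [True, True, True, True, True]
-10 -90 [True, True, True, True, True]
-10 180 [True, True, True, True, True]
-20 0 [True, True, True, True, True]
-20 90 [True, True, True, True, True]
-20 -90 [True, True, True, True, True]
-20 180 [True, True, True, True, True]
10 0 [True, True, True, True, True]
10 90 [True, True, True, True, True]
10 -90 [True, True, True, True, True]
10 180 [True, True, True, True, True]
push 0 [array([-0.46,  0.59,  1.07,  2.04, -0.99,  1.31,  1.  ]), array([-0.07,  0.66,  0.51,  2.09, -1.04,  0.94,  1.09]), array([ 0.02,  0.57,  0.08,  2.14, -0.97,  0.66,  0.82])]
push 180 [array([-0.49,  0.62,  1.11,  2.04, -1.01,  1.34, -2.12]), array([ 0.06,  0.62,  0.33,  2.08, -0.95,  0.86, -2.13]), array([-0.03,  0.57,  0.14,  2.15, -1.  ,  0.69, -2.29])]
```

Run:
```python
from h import *
from rig import *
yaw=-np.deg2rad(6);R=att(yaw,np.deg2rad(10))
d=np.array([np.cos(yaw),np.sin(yaw),0]); n=-R[:,2]*.025
b=np.array([.4235,.008,.064])
command_gripper(0,20)
s=b-d*.026
movep(s+n+[0,0,.13],R); move_l(s+n,feed=.12)
f0=sense()["wrist_force"]
for a in (-.012,0,.008,.014,.0195):
    move_l(b+d*a+n,feed=.04); st=sense(); print(a,st["time_s"],np.round(st["position"],3),np.round(st["wrist_force"]-f0,2))
sleep(.4)
for nme in("top","scene"):
    im,dd=camera(nme);p=camera_params(nme); np.savez(nme+"1.npz",im=im,d=dd)
    P=cloud(im,dd,p["K"],p["position"],p["rotation"]).reshape(-1,3)
    q=P[(abs(P[:,1])<.06)&(P[:,0]>.46)&(P[:,0]<.56)&(P[:,2]>.09)&(P[:,2]<.103)];print(nme,len(q),rect(q[:,:2]) if len(q) else 0)
    if nme=="top": A=im[170:310,200:420]
    else: B=im[180:320,200:420]
cv2.imwrite("pics/r1.png",cv2.resize(np.vstack([A,B])[:,:,::-1],None,fx=2,fy=2))
```

```text
Traceback (most recent call last):
rig.Unreachable: the arm cannot follow that straight line within its joint ranges
```

Run:
```python
from h import *
from rig import *
print(sense()["time_s"],np.round(sense()["joint_pos"],2))
yaw=-np.deg2rad(6);d=np.array([np.cos(yaw),np.sin(yaw),0]);b=np.array([.4235,.008,.064])
for tilt in(10,0,-8):
  for spin in(0,90,-90,180):
    R=att(yaw,np.deg2rad(tilt),np.deg2rad(spin));n=-R[:,2]*.025
    print(tilt,spin,*[None if (j:=inverse_kinematics(b+d*a+n+[0,0,z],R)) is None else np.round(j,2).tolist() for a,z in((-.026,.13),(-.026,.06),(-.026,0),(.02,0))])
```

```text
3.3 [-0.84 -0.08  0.65  2.32  0.15  0.73 -1.97]
10 0 [-0.84, -0.08, 0.65, 2.32, 0.15, 0.73, -1.97] [-0.83, 0.09, 0.71, 2.4, -0.04, 0.5, -1.77] [-0.47, 0.23, 0.34, 2.44, -0.11, 0.31, -1.72] [-0.58, 0.31, 0.52, 2.36, -0.35, 0.36, -1.45]
10 90 None [0.88, 0.25, -1.15, 2.33, 0.52, 0.6, 2.38] [0.82, 0.48, -1.17, 2.38, 0.98, 0.62, 1.93] [-0.88, 0.41, 0.92, 2.37, -0.76, 0.44, -2.6]
10 -90 [-1.01, -0.11, 0.81, 2.32, 0.19, 0.73, -0.44] [-0.9, 0.09, 0.79, 2.41, -0.06, 0.5, -0.17] [0.21, 0.25, -0.43, 2.41, 0.45, 0.37, -0.71] [-0.54, 0.31, 0.48, 2.36, -0.3, 0.36, 0.08]
10 180 [-0.84, -0.08, 0.65, 2.32, 0.15, 0.73, -1.97] [0.88, 0.25, -1.15, 2.33, 0.52, 0.6, 0.81] [0.82, 0.48, -1.17, 2.38, 0.98, 0.62, 0.36] [0.82, 0.57, -1.18, 2.29, 1.02, 0.7, 0.38]
0 0 [-0.85, 0.04, 0.75, 2.22, -0.03, 0.9, -1.75] [-0.83, 0.2, 0.79, 2.3, -0.22, 0.71, -1.56] [-0.71, 0.34, 0.69, 2.35, -0.4, 0.57, -1.38] [-0.71, 0.42, 0.74, 2.25, -0.49, 0.63, -1.28]
0 90 None [0.86, 0.38, -1.16, 2.22, 0.48, 0.82, 2.42] [-1.0, 0.51, 1.12, 2.36, -0.75, 0.69, -2.56] [-0.95, 0.59, 1.11, 2.26, -0.8, 0.77, -2.52]
0 -90 [-0.98, 0.04, 0.89,
[... 376 characters left out ...]
, 1.04, -1.6] [-0.84, 0.32, 0.88, 2.22, -0.33, 0.89, -1.41] [-0.77, 0.45, 0.82, 2.26, -0.49, 0.77, -1.26] [-0.77, 0.55, 0.9, 2.16, -0.58, 0.85, -1.16]
-8 90 [0.89, 0.32, -1.16, 2.07, 0.28, 1.09, 2.61] [0.83, 0.49, -1.17, 2.14, 0.47, 0.99, 2.42] [-0.95, 0.6, 1.11, 2.27, -0.71, 0.88, -2.58] [-0.9, 0.67, 1.11, 2.17, -0.75, 0.95, -2.55]
-8 -90 [-0.93, 0.16, 0.92, 2.15, -0.17, 1.04, -0.01] [-0.8, 0.3, 0.82, 2.22, -0.3, 0.88, 0.12] [-0.67, 0.41, 0.69, 2.26, -0.41, 0.75, 0.22] [-0.59, 0.46, 0.64, 2.16, -0.4, 0.79, 0.22]
-8 180 [-1.06, 0.2, 1.09, 2.15, -0.22, 1.05, 1.63] [0.83, 0.49, -1.17, 2.14, 0.47, 0.99, 0.85] [0.8, 0.65, -1.18, 2.18, 0.68, 0.95, 0.66] [0.78, 0.73, -1.18, 2.08, 0.73, 1.02, 0.66]
```

Run:
```python
from h import *
from rig import *
yaw=-np.deg2rad(6);R=att(yaw,0)
d=np.array([np.cos(yaw),np.sin(yaw),0]); n=-R[:,2]*.025
b=np.array([.4235,.008,.064])
s=b-d*.026
movep(s+n+[0,0,.13],R); move_l(s+n,feed=.12)
f0=sense()["wrist_force"]
for a in (-.012,0,.008,.0145):
    move_l(b+d*a+n,feed=.04); st=sense(); print(a,st["time_s"],np.round(st["position"],3),np.round(st["wrist_force"]-f0,2))
sleep(.4)
for nme in("top","scene"):
    im,dd=camera(nme);p=camera_params(nme); np.savez(nme+"1.npz",im=im,d=dd)
    P=cloud(im,dd,p["K"],p["position"],p["rotation"]).reshape(-1,3)
    q=P[(abs(P[:,1])<.06)&(P[:,0]>.46)&(P[:,0]<.56)&(P[:,2]>.09)&(P[:,2]<.103)];print(nme,len(q),rect(q[:,:2]) if len(q) else 0)
    if nme=="top": A=im[170:310,200:420]
    else: B=im[180:320,200:420]
cv2.imwrite("pics/r1.png",cv2.resize(np.vstack([A,B])[:,:,::-1],None,fx=2,fy=2))
```

```text
-0.012 5.35 [0.412 0.009 0.089] [-0.88 -0.01 -0.7 ]
0 5.8 [0.424 0.008 0.089] [-1.34  0.3  -0.09]
0.008 6.15 [0.432 0.007 0.089] [-1.    0.09  0.35]
0.0145 6.4667 [0.438 0.006 0.089] [-0.54  1.03  0.65]
top 0 0
scene 172 (array([501. ,  -4.8]), array([70.9, 45.4]), 84.6)
```

View pics/r1.png

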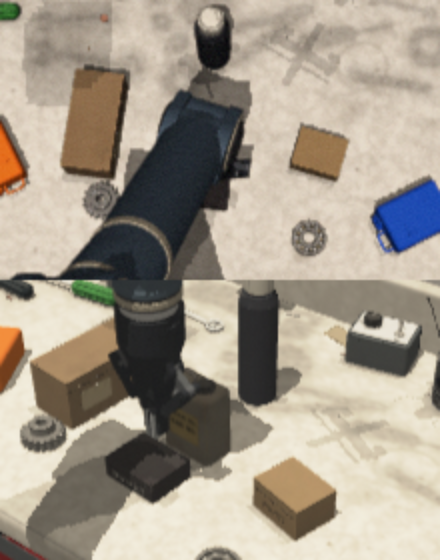

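The tin stands upright, with its top around (501,-5) mm in the scene view. The black carton hasn't moved. Now I'll raise the arm, measure the tin unobstructed and check the push line.

Run:
```python
from h import *
from rig import *
p0=sense()["position"]; move_l(p0+[0,0,.13],feed=.2)
R=att(YAW+np.pi/2,0,0)
R0=att(YAW+np.pi/2,np.deg2rad(25),0)
movep(np.array([.49,-.16,.30]),att(YAW,0)); print(sense()["time_s"],np.round(sense()["joint_pos"],2))
for nme in("top","scene"):
    im,dd=camera(nme);p=camera_params(nme); np.savez(nme+"2.npz",im=im,d=dd)
    P=cloud(im,dd,p["K"],p["position"],p["rotation"]).reshape(-1,3)
    for c,r,h in(((.505,0),.06,.098),((.515,.179),.09,.075),((.477,-.16),.06,.045),((.42,.015),.06,.03)):
        dh=.008; q=P[(abs(P[:,0]-c[0])<r)&(abs(P[:,1]-c[1])<r)&(abs(P[:,2]-h)<dh)];print(nme,h,len(q),rect(q[:,:2]) if len(q) else 0)
    if nme=="top": A=im[170:310,200:420]
    else: B=im[180:320,200:420]
cv2.imwrite("pics/r2.png",cv2.resize(np.vstack([A,B])[:,:,::-1],None,fx=2,fy=2))
for tilt in(28,24,20):
  for spin in(0,180):
    R=att(YAW+np.pi/2,np.deg2rad(tilt),np.deg2rad(spin))
    for y,z in((-.065,.16),(-.065,.01),(0,.01),(.06,.01)):
        j=inverse_kinematics(np.array([.503-.117*y,y,z])-R[:,2]*.025,R); print(tilt,spin,y,z,None if j is None else np.round(j,2))
```

```text
8.5583 [-0.53  0.22  0.9   1.89 -0.19  1.13 -1.24]
top 0.098 327 (array([507. ,   1.8]), array([74.3, 46.6]), 84.7)
top 0.075 1160 (array([516.8, 181. ]), array([ 76.3, 151.7]), 83.9)
top 0.045 45 (array([ 467. , -192.3]), array([10.7, 59.4]), 64.1)
top 0.03 515 (array([428.5,  17.4]), array([80.7, 66.1]), 84.6)
scene 0.098 345 (array([502.4,  -1.5]), array([73.1, 46.9]), 81.3)
scene 0.075 1003 (array([512.9, 177.4]), array([ 81.3, 153. ]), 82.4)
scene 0.045 664 (array([ 475.3, -161.3]), array([76.5, 62.3]), 74.0)
scene 0.03 689 (array([437.4,  13.1]), array([84.2, 91.3]), 85.1)
28 0 -0.065 0.16 [-0.08  0.4   0.51  2.   -0.76  1.1   0.75]
28 0 -0.065 0.01 [ 0.14  0.62  0.23  2.06 -0.89  0.83  0.96]
28 0 0 0.01 [ 0.04  0.59  0.2   2.12 -0.96  0.75  0.92]
28 0 0.06 0.01 [-0.04  0.57  0.15  2.17 -1.03  0.68  0.88]
28 180 -0.065 0.16 [-0.44  0.56  1.03  2.01 -0.96  1.3  -2.18]
28 180 -0.065 0.01 [ 0.07  0.63  0.33  2.06 -0.95  0.87 -2.13]
28 180 0 0.01 [-0.06  0.6   0.33  2.13 -1.03  0.81 -2.16]
28 180 0.06 0.01 [-0.03  0.57  0.14  2.17 -1.02  0.68 -2.27]
24 0 -0.065 0.16 [-0.11  0.37  0
[... 231 characters left out ...]
 0.53  1.04  2.02 -0.9   1.23 -2.24]
24 180 -0.065 0.01 [-0.11  0.65  0.52  2.08 -1.    0.89 -2.11]
24 180 0 0.01 [-0.09  0.58  0.33  2.13 -0.97  0.75 -2.24]
24 180 0.06 0.01 [-0.07  0.55  0.14  2.17 -0.94  0.62 -2.38]
20 0 -0.065 0.16 [-0.15  0.35  0.5   2.   -0.62  1.    0.59]
20 0 -0.065 0.01 [ 0.06  0.58  0.24  2.08 -0.77  0.71  0.8 ]
20 0 0 0.01 [-0.05  0.55  0.22  2.13 -0.83  0.65  0.74]
20 0 0.06 0.01 [-0.16  0.53  0.2   2.17 -0.88  0.6   0.68]
20 180 -0.065 0.16 [-0.53  0.51  1.04  2.02 -0.85  1.17 -2.3 ]
20 180 -0.065 0.01 [-0.15  0.63  0.52  2.09 -0.95  0.83 -2.18]
20 180 0 0.01 [-0.28  0.6   0.52  2.15 -1.01  0.77 -2.23]
20 180 0.06 0.01 [-0.26  0.55  0.33  2.17 -0.96  0.65 -2.39]
```

View pics/r2.png

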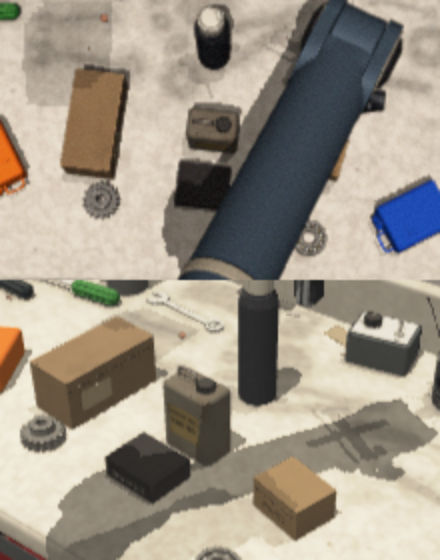

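The tin stands at about (504,0) mm, yaw about -6.7°. The gap to the large carton is about 100 mm, and the other things haven't moved. Now I'll descend beside its -y face with the tips leading, and touch off on the bench.

```bash
cat > push.py <<'E'
from h import *
from rig import *
R=att(YAW+np.pi/2,np.deg2rad(27)); p=np.array([-np.sin(YAW),np.cos(YAW),0]); n=-R[:,2]*.025
face=np.array([.5045,0,0])-.038*p
def show(t):
    s=sense(); tip=s["position"]-n; print(t,round(s["time_s"],2),"tip-face",round((tip-face)@p,4),"tip",np.round(tip,4),"F",np.round(s["wrist_force"],2))
E
python3 - <<'E'
from push import *
command_gripper(.014,20)
s=face-.024*p
movep(s+n+[0,0,.16],R); show("hover")
move_l(s+n+[0,0,.03],feed=.12); show("low")
print(move_l(s+n+[0,0,-.004],feed=.03,until_force=4)); show("touch")
E
```

```text
hover 10.68 tip-face -0.024 tip [ 0.4975 -0.0616  0.1602] F [-0.9  -0.21 -0.02]
low 11.92 tip-face -0.0241 tip [ 0.4977 -0.0618  0.0306] F [ 0.32 -0.31  0.43]
True
touch 12.75 tip-face -0.024 tip [ 0.4971 -0.0615  0.0037] F [-0.03 -0.51  4.62]
```

Run:
```python
from push import *
z=np.array([0,0,.0075])
move_l(face-.024*p+n+z,feed=.05); show("up")
move_l(face-.010*p+n+z,feed=.03); show("near")
move_l(face+.078*p+n+z,feed=.05); show("pushed")
for nme in("top","scene"):
    im,dd=camera(nme);q0=camera_params(nme)
    P=cloud(im,dd,q0["K"],q0["position"],q0["rotation"]).reshape(-1,3)
    for c,r,h in(((.515,.09),.055,.098),((.515,.179),.09,.075)):
        q=P[(abs(P[:,0]-c[0])<r)&(abs(P[:,1]-c[1])<r)&(abs(P[:,2]-h)<.008)];print(nme,h,len(q),rect(q[:,:2]) if len(q) else 0)
    if nme=="top": A=im[170:310,200:420]
    else: B=im[180:320,200:420]
cv2.imwrite("pics/r3.png",cv2.resize(np.vstack([A,B])[:,:,::-1],None,fx=2,fy=2))
```

```text
up 13.0 tip-face -0.0241 tip [ 0.4973 -0.0617  0.0075] F [ 0.27 -0.03  0.24]
near 13.62 tip-face -0.01 tip [ 0.4989 -0.0476  0.0075] F [ 0.65  0.26 -0.61]
pushed 15.53 tip-face 0.0779 tip [0.5092 0.0397 0.0075] F [-0.4  -0.74  0.92]
top 0.098 323 (array([516.5,  86.2]), array([75., 47.]), 83.4)
top 0.075 1167 (array([514. , 154.3]), array([130.3, 151.3]), 84.0)
scene 0.098 310 (array([513.6,  81.9]), array([75. , 44.4]), 83.6)
scene 0.075 992 (array([510.9, 153.2]), array([129. , 152.6]), 84.3)
```

View pics/r3.png

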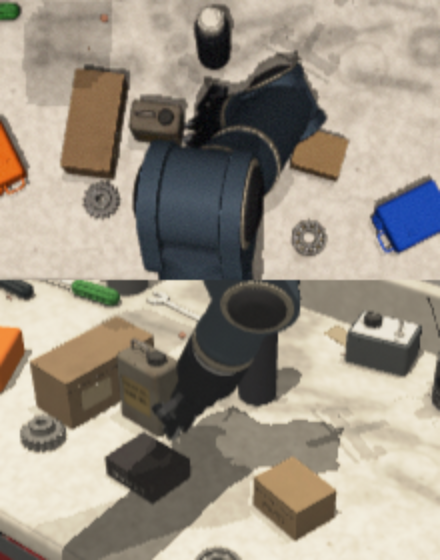

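The tin is standing and square at y≈84 mm, with about 20 mm still to go. Next is a slow push until the force rises.

Run:
```python
from push import *
z=np.array([0,0,.0075])
move_l(face+.091*p+n+z,feed=.03); show("close")
a=.091
while a<.108:
    a+=.001; move_l(face+a*p+n+z,feed=.015); sleep(.05); s=sense(); f=s["wrist_force"]@p
    print(round(a,3),round(f,2),end="; ")
    if f<-1.9: break
show("end")
```

```text
close 16.21 tip-face 0.0917 tip [0.5106 0.0533 0.0076] F [ 0.07  1.12 -0.46]
0.092 0.21; 0.093 -0.43; 0.094 -1.94; end 17.11 tip-face 0.0937 tip [0.5111 0.0553 0.0075] F [-0.54 -1.89  0.55]
```

Run:
```python
from push import *
z=np.array([0,0,.0075])
def avg():
    v=[]
    for _ in range(12): sleep(.02); v.append(sense()["wrist_force"]@p)
    return np.mean(v)
print(avg())
a=.094
while a<.108:
    a+=.0007; move_l(face+a*p+n+z,feed=.015); f=avg(); print(round(a,4),round(f,2),end="; ")
    if f<-1.8: break
show("end")
im,dd=camera("top");q0=camera_params("top")
P=cloud(im,dd,q0["K"],q0["position"],q0["rotation"]).reshape(-1,3)
for c,r,h in(((.515,.10),.055,.098),((.515,.195),.09,.075)):
    q=P[(abs(P[:,0]-c[0])<r)&(abs(P[:,1]-c[1])<r)&(abs(P[:,2]-h)<.008)&(P[:,1]>(.13 if h<.08 else 0))];print(h,len(q),rect(q[:,:2]))
A=cv2.resize(im[200:270,230:330],None,fx=6,fy=6)
cv2.imwrite("pics/r4.png",A[:,:,::-1])
```

```text
-1.3850968817114306
0.0947 -0.99; 0.0954 -1.31; 0.0961 -1.32; 0.0968 -1.06; 0.0975 -1.21; 0.0982 -2.19; end 20.01 tip-face 0.098 tip [0.5115 0.0596 0.0075] F [-0.28 -2.56 -0.19]
0.098 319 (array([517.2,  93.5]), array([99.3, 46.9]), 83.9)
0.075 1150 (array([516.2, 173.9]), array([ 90.6, 152.1]), 83.1)
```

View pics/r4.png

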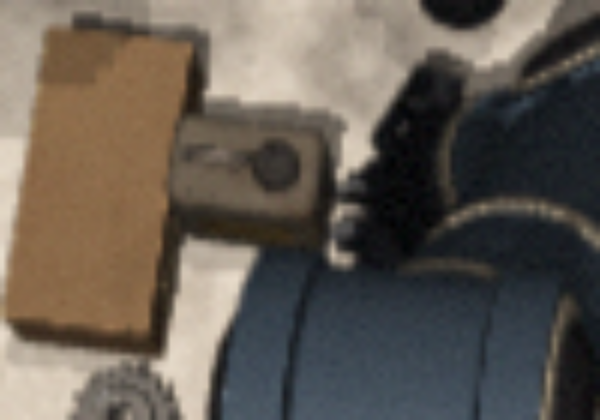

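The tin's narrow side appears to meet the carton's long side, and the force has just risen. A few fine steps should seat it flat; then I'll back off and check.

Run:
```python
from push import *
z=np.array([0,0,.0075])
def avg():
    v=[]
    for _ in range(12): sleep(.02); v.append(sense()["wrist_force"]@p)
    return np.mean(v)
a=.0982
for _ in range(4):
    f=avg(); print(round(a,4),round(f,2),end="; ")
    if f<-2.9: break
    a+=.0003; move_l(face+a*p+n+z,feed=.01)
show("end")
move_l(face+(a-.03)*p+n+z,feed=.05); move_l(face+(a-.05)*p+n+z+[0,0,.16],feed=.2)
movep(np.array([.49,-.2,.30]),att(YAW,0)); show("away")
for nme in("top","scene"):
    im,dd=camera(nme);q0=camera_params(nme)
    P=cloud(im,dd,q0["K"],q0["position"],q0["rotation"]).reshape(-1,3)
    for c,r,h in(((.515,.10),.065,.1),((.515,.179),.09,.075)):
        q=P[(abs(P[:,0]-c[0])<r)&(abs(P[:,1]-c[1])<r)&(P[:,2]>h-.008)&(P[:,2]<h+.008)];
        if h==.1: q=q[q[:,2]>.09]
        else: q=q[(q[:,1]>.146-.117*(q[:,0]-.515)-.005)]
        print(nme,h,len(q),rect(q[:,:2]))
    if nme=="top": A=cv2.resize(im[190:290,220:340],(720,600))
    else: B=cv2.resize(im[180:320,200:370],None,fx=3.5,fy=3.5)
np.save("B.npy",B)
cv2.imwrite("pics/r5.png",A[:,:,::-1]);cv2.imwrite("pics/r6.png",B[:,:,::-1])
```

```text
0.0982 -2.56; 0.0985 -4.29; end 20.71 tip-face 0.0981 tip [0.5116 0.0597 0.0074] F [-0.45 -5.35  0.36]
away 23.97 tip-face -0.1505 tip [ 0.4912 -0.1882  0.277 ] F [-0.59 -0.47 -0.24]
top 0.1 320 (array([519.3, 105.9]), array([74.3, 46.7]), 84.8)
top 0.075 1142 (array([516.5, 181.1]), array([ 75.5, 151.6]), 83.3)
scene 0.1 277 (array([515.2, 101.8]), array([74.4, 45.5]), 83.4)
scene 0.075 836 (array([513.9, 179.8]), array([ 76.4, 152.5]), 83.5)
```

View pics/r5.png

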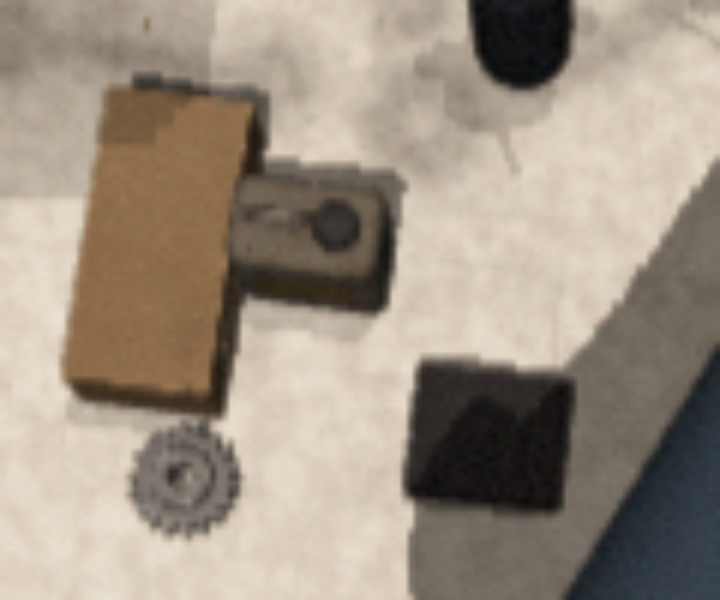

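View pics/r6.png

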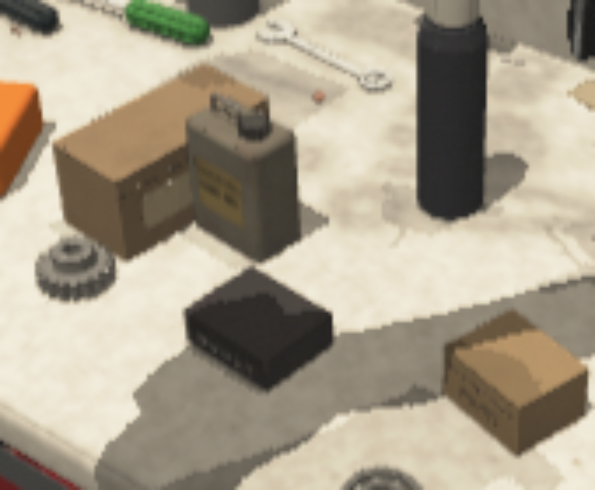

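The tin stands upright with its narrow side flush to the carton. The top view puts the contact near (235,230), and the large carton hasn't moved, still at (516,181) mm. Handing in.

```bash
python3 -c "
from rig import *
print(finish_job())"
```

```text
the job is handed in; nothing more can be done
None
```

I stood the oil tin back on its base and pushed it, still upright, until its narrow side met the long side of the large carton; the last pictures show it flush and the other things where they stood, and I handed the job in at about 24 s.

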